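Release the cheese press

ROBOT

A 6-joint arm with a two-finger parallel gripper is mounted at the origin on a cart in front of the work surface, level with it; the furniture and walls round the work are solid. World frame = base frame: x ahead of the robot, y to its left, z up, the work surface at z = 0. Lengths are in m, angles in rad, forces in N, time in s.
With the tool pointing down it reaches from about 0.375 to 0.975 m from the base axis. Payload 3.8 kg.
Tool frame: the origin (TCP) lies at the very end of the fingers, on their centre line; the grasp point (between the pads) lies bot.hold_point_z behind it (bot.hold_point_z is the distance from the TCP to the grasp point, in m); z points along the fingers, y is the line along which they close (so a half turn about z gives the same grasp; the last joint's range is limited). The gripper opens to 85 mm and grips with 20 to 120 N. Pads are 22 mm wide; open, the fingers measure 114 mm over their backs; the gripper's body (76 mm by 85 mm) begins 54 mm behind the grasp point. The pads swing forward as they close: fully open they stand 13 mm farther back than shut.
Start: joints at [1.185, 0.264, 1.604, -0, 1.274, -0.037], TCP at [0.231, 0.634, 0.231] pointing down, gripper open.
Joint ranges: [-2.63, 2.63], [-0.94, 2.18], [0.31, 2.57], [-1.31, 4.45], [0, 2.66], [-2.55, 2.55]. Speed limits (rad/s): [2.57, 2.57, 3.14, 3.14, 3.14, 3.14].

INTERFACE

Orientations are given as a rotation vector (axis times angle).
In Python, from workcell import bot gives the robot as it stands.
- The arm moves only by the tool jog_arm, called after "Request:" in YAML: its name, and indented under it one key for each argument. Schema: {"type":"object","properties":{"rows":{"type":"array","items":{"type":"number"},"minItems":4,"maxItems":20},"finger_gap":{"type":"number"},"grip_force":{"type":"number"},"only":{"type":"string"},"quiet":{"type":"boolean"},"lines":{"type":"string"}},"required":["rows"],"additionalProperties":false}. rows is one flat list of numbers that holds 1 to 5 rows one after another, with no inner brackets; each row has 4 numbers: dx, dy, dz in shares of the most that a row can go, 1 being 62.5 mm, then a turn about the tool's z in fractions of the full range, 1 being pi rad; each row shifts and turns the commanded pose from where the row before left it, along the tool's axes as they then stand; what a row does not reach is not made up. A row lasts 1/8 s, in which the tool goes at most 0.0625 m and 0.188 rad, less where a joint would pass 70% of its speed; a pose out of reach is approached as far as the arm can. finger_gap is the opening from 0.0 (shut) to 1.0 (fully open), set as the call begins (left out keeps the last). The fingers move at their own pace and stop on an object; grip_force is the grip in N (left out, the last holds). Time passes only in rows, so rows that do not move let the fingers close. The tool returns the time, the measured TCP pose, the force, the opening and the grip force at its end. only (a regular expression) keeps the lines of the reply that match it, lines (a string "A,B") keeps lines A to B, and quiet returns only ok. No shift or turn number may pass 1 either way. Input that does not fit is refused with a message, and nothing moves.
- bot.read_state(): the state, without advancing time (a new reading comes with each control period).
- bot.read_camera(name): name is "side" or "top"; returns the picture (420x560x3 uint8, red, green, blue); there is no depth.
- bot.camera_info(name): a dict with "intrinsics" (3x3 intrinsics, pixels), "extrinsics" (4x4, takes a point from camera to world coordinates). Camera axes: x right, y down, z forward; pixel columns grow to the right and rows downward; lengths in m; the calibration is good to about 2 mm. A picture is of the moment at which its call begins. camera_info takes no time and is no camera call.
- bot.finish_job(): hands the job in; it is judged then, once.
The state is a dict: "time": time; "q": joint angles; "joint_vel": joint speeds; "joint_torque": joint torques, N m; "tool_pos": TCP position; "tcp_rot": TCP orientation; "wrist_force": force on the tool from outside, world axes, zero at the start; "torque": the same for the moment, N m; "width": opening from 0.0 (shut) to 1.0 (fully open); "grip_force": force on a finger pad.
Only numpy, scipy, OpenCV 4.12 (cv2) and the standard library are available. Lean on these libraries where they do the work, as an engineer would, in place of code of your own. Each camera call takes 0.05 s, during which the arm holds its last target. There are 200 camera calls.

TASK

The cheese has been pressed long enough, so open the press: throw the holding pawl right back off the ratchet wheel so that it stays clear, then turn the star handle back, anticlockwise as you face it, until the pressing plate is all the way up. Leave the pawl thrown back and the cheese mould standing where it is under the press, and do not knock the other things on the worktop about.

Things in the scene. Friction and masses are not known exactly. Their poses are not given: they have to be found in the camera images.
- press: Cheese press, fixed to the worktop: wooden base 216x280x30 mm, two columns, white crosshead (x -25 to 25, y -122 to 122, z 190 to 240 mm, nuts to 249). Origin on the worktop under its ram; x to its back, y to its left seen from the front, z up; turned by up to 23 degrees. A toothed square ram (18 mm) passes up through the crosshead at x 0, y 0 and stands up to 310 mm high.
- star_wheel (a joint): Turn of star handle, shaft and ratchet wheel (90 mm wide, x -31 to -43 mm of the press), rad: 0 plate down; grows as it turns back (anticlockwise seen from the front, top towards the press's +y), lifting the plate 24 mm per rad to a stop at 2.1. Starts at 0 to 0.45. Friction of 0.3 N m holds it where it is left. With the pawl in the teeth it turns back at most about 0.45 rad.
- star_hub (a point): Centre of the star handle on the shaft's axis (along the press's x): x -110, y 34, z 215 mm in the press's frame. Five steel arms 10 mm thick, 72 degrees apart in the upright plane across the shaft, end in black balls of 26 mm diameter, centres 80 mm from the axis. 67 mm free behind this plane to the ratchet wheel: fingers can straddle a ball from above, closing along the press's x.
- star_ball (a point): Centre of one of the five black balls: at star_wheel = q it stands q rad from straight up, towards the press's +y; the other four follow at steps of 72 degrees. The balls turn with the arms round star_hub.
- pawl (a joint): Brass holding pawl, 10 mm thick, on a pivot at the upper left of the ratchet wheel, rad: -0.03 to 0.15 with its nose in the teeth; grows as its knob is swung up and over to the press's +y. Clear of the teeth above 0.25. Let go below about 0.5 it falls back into them by its weight; let go above about 0.75 it falls on to rest on its stop at 1.5. 0.11 kg, turns freely.
- pawl_knob (a point): Centre of the red ball, 20 mm in diameter, on an 8 mm stalk that stands 40 mm up from the pawl's arm near its nose. It moves on a circle of 61 mm radius round pawl_pivot, at x -37 mm of the press's frame: at pawl = q it is (q - 0.20) rad from straight above the pivot, towards the press's +y. It can be pinched from above with the fingers closing along the press's x.
- pawl_pivot (a point): Axis of the pawl (along the press's x): x -37, y 107, z 223 mm in the press's frame. Fixed.
- plate_under (a point): Centre of the underside of the round wooden pressing plate (96 mm across, 14 mm thick) on the ram. It starts inside the mould, 101 to 112 mm above the worktop, and is at 151 mm at its upper stop.
- mould: White perforated round cheese mould with the cheese in it, loose, 126 mm across the rim, 85 mm high, about 0.7 kg. Origin at the centre of its underside, z up. It stands on the press's drip plate, 34 mm above the worktop, so its rim is at 119 mm.
- mug_1: Green mug, 92 mm high, left of the press, standing loose on the worktop; origin at its underside.
- jar_2: Jar of 73 mm diameter and 82 mm height with pink contents and a dark lid, loose, behind the mug on the left; origin at its underside.
- bowl_1: Pale grey bowl, 130 mm across, 63 mm high, loose, right of the press; origin at its underside.
- mill_2: Grey salt shaker, 44 mm across, 90 mm high, loose, behind the bowl on the right; origin at its underside.
- tub_1: White and green dairy tub, 72 mm across, 71 mm high, loose, at the back right; origin at its underside.

How it is judged:
On the way:
1. the pawl is thrown right back, clear of the ratchet wheel (past 1.2 of its 1.5 rad) (value of joint pawl above 1.2 rad), for 0.2 s.
At the end, for the whole second after the job is handed in: The star handle is turned back to at least 1.9 of its 2.1 rad and at rest, so the plate is within 5 mm of its top, 24 mm or more clear of the mould's rim; the pawl lies thrown back beyond 1.2 rad; the mould stands upright within 20 mm of where it was (value of joint star_wheel above 1.9 rad and not (velocity of joint star_wheel above 0.1 rad/s) and not (velocity of joint star_wheel below -0.1 rad/s) and value of joint pawl above 1.2 rad and z of plate_under in the frame of mould above 0.109 m and distance of mould from where it was at the start of the episode below 0.02 m and angle between mould's own z axis and vertical below 0.1 rad); the robot touches nothing.
It fails at once if the mould is shoved more than 30 mm or tipped (distance of mould from where it was at the start of the episode above 0.03 m or angle between mould's own z axis and vertical above 0.3 rad).
It fails at once if another listed thing on the worktop is knocked more than 40 mm from its place (distance of any of mug_1, jar_2, bowl_1, mill_2, tub_1 from where it was at the start of the episode above 0.04 m).
It also fails if it takes over 59 s, if anything falls off the work surface, if the arm or the gripper's body presses on something with over 40 N, if the wrist force passes 120 N, or if a joint passes its speed limit or range.

## Working session

There is one attempt and no reset: what is moved stays moved. The work goes in short steps, Python scripts to look and compute and a tool call to move; the robot and the scene stay as the last step left them, time stands still between calls to the robot, and variables do not carry over. Pictures are saved under pics/ and viewed, at most 10 in all, crops included, and the job is handed in when it is done.

```bash
mkdir -p pics; ls; python3 - <<'E'
from workcell import bot
import cv2
s=bot.read_state(); print(s, bot.hold_point_z)
for n in("side","top"):
    im=bot.read_camera(n); cv2.imwrite(f"pics/{n}0.png",im[:,:,::-1]); i=bot.camera_info(n); print(n,i)
E
```

```text
pics
workcell.py
{'time': 0.0, 'q': array([ 1.18507874e+00,  2.64778704e-01,  1.60539180e+00, -1.32298587e-05,
        1.27372311e+00, -3.69053083e-02]), 'joint_vel': array([ 0.00079927, -0.00121508,  0.00172241,  0.00171004,  0.00126838,
        0.00191969]), 'joint_torque': array([-2.39485315e-03, -5.15111160e+01, -3.67315614e+01, -2.06073100e-04,
        1.29854566e-02, -1.77194408e-05]), 'tool_pos': array([0.23043007, 0.63365338, 0.22993522]), 'tcp_rot': array([-0.54505163, -3.09346993,  0.00353758]), 'wrist_force': array([0.22995772, 0.091463  , 0.46206445]), 'torque': array([0.02121983, 0.01328017, 0.01118549]), 'grip_force': 0.0, 'width': 0.9988188897580477} 0.0187
side {'intrinsics': array([[518.54255196,   0.        , 286.92204673],
       [  0.        , 518.54255196, 211.96585243],
       [  0.        ,   0.        ,   1.        ]]), 'extrinsics': array([[ 0.84063467, -0.35952775,  0.40505944, -0.1355186 ],
       [-0.54156392, -0.54905561,  0.63658971, -1.18276231],
       [-0.0064715 , -0.75450496, -0.65626244,  1.38505189],
       [ 0.        ,  0.        ,  0.        ,  1.        ]])}
top {'intrinsics': array([[396.5211266 ,   0.        , 283.55416981],
       [  0.        , 396.5211266 , 211.63088747],
       [  0.        ,   0.        ,   1.        ]]), 'extrinsics': array([[ 0.01601086, -0.9940131 ,  0.10808148,  0.46250409],
       [-0.99950021, -0.01885792, -0.02537123, -0.00371931],
       [ 0.02725753, -0.10762124, -0.99381824,  1.34820733],
       [ 0.        ,  0.        ,  0.        ,  1.        ]])}
```

View pics/side0.png

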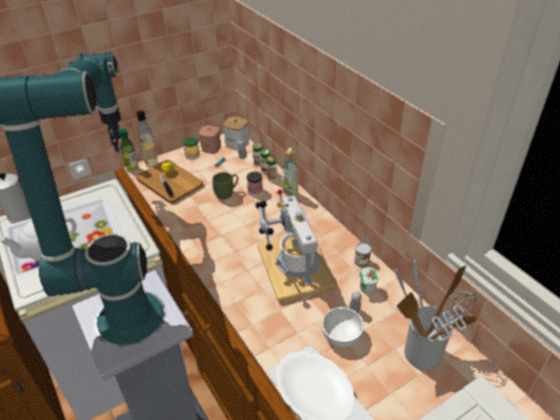

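View pics/top0.png

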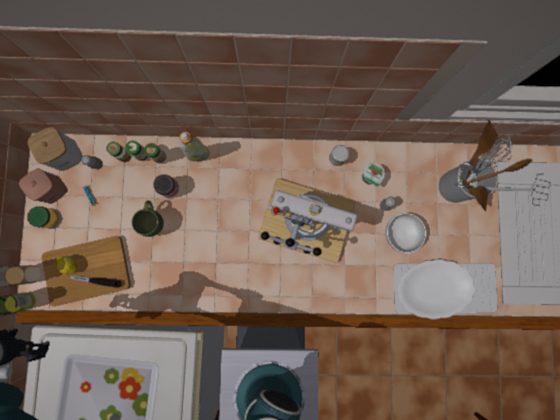

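The side view shows the press at about (290,240). In the top view the crosshead runs (272,200)-(355,218), the red knob is near (277,211), and the balls are at (265,236), (290,242) and (317,251). I'll zoom in on both.

```bash
python3 - <<'E'
import cv2,numpy as np
t=cv2.imread("pics/top0.png")[170:270,250:370]; s=cv2.imread("pics/side0.png")[175:305,240:350]
cv2.imwrite("pics/z.png",np.hstack([cv2.resize(t,(480,400),interpolation=cv2.INTER_CUBIC)[:400],cv2.resize(s,None,fx=400/130,fy=400/130,interpolation=cv2.INTER_CUBIC)[:400,:310]]))
for n in("top0","side0"):
    h=cv2.cvtColor(cv2.imread(f"pics/{n}.png"),cv2.COLOR_BGR2HSV).astype(int)
    roi=(slice(170,270),slice(250,370)) if n=="top0" else (slice(175,305),slice(240,350))
    H,S,V=[h[roi][...,k] for k in range(3)]
    for nm,m in(("red",((H<6)|(H>172))&(S>150)&(V>60)),("black",V<45)):
        k,_,st,c=cv2.connectedComponentsWithStats(m.astype(np.uint8))
        print(n,nm,[(c[i]+[roi[1].start,roi[0].start]).round(1).tolist()+[st[i,4]] for i in range(1,k) if st[i,4]>4])
E
```

```text
top0 red [[275.8, 209.9, np.int32(24)]]
top0 black [[264.8, 235.3, np.int32(38)], [290.0, 242.0, np.int32(51)], [276.1, 242.3, np.int32(7)], [316.8, 251.0, np.int32(42)], [305.9, 251.6, np.int32(7)]]
side0 red [[279.2, 191.2, np.int32(11)]]
side0 black [[261.1, 204.1, np.int32(30)], [269.4, 231.2, np.int32(16)], [268.8, 246.7, np.int32(12)]]
```

View pics/z.png

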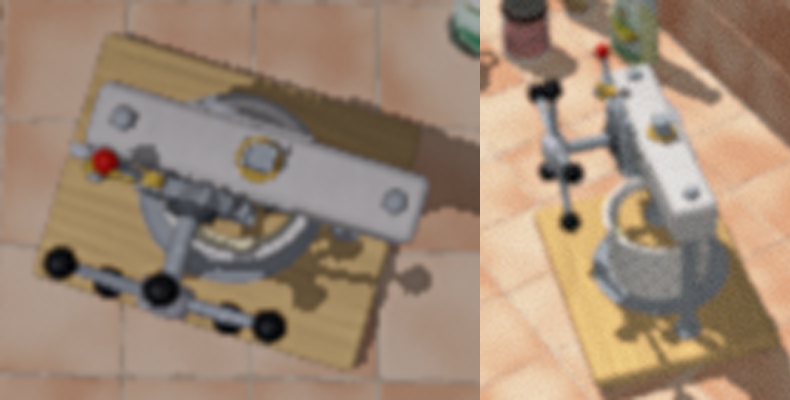

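```bash
cat > h.py <<'E'
import numpy as np
from workcell import bot
def ray(n,u,v):
    i=bot.camera_info(n);E=i["extrinsics"];d=E[:3,:3]@np.linalg.solve(i["intrinsics"],[u,v,1.]);return E[:3,3],d/np.linalg.norm(d)
def plane(n,u,v,z):
    o,d=ray(n,u,v);return o+d*(z-o[2])/d[2]
def tri(a,b):
    o1,d1=ray("top",*a);o2,d2=ray("side",*b)
    s,t=np.linalg.lstsq(np.c_[d1,-d2],o2-o1,rcond=None)[0];p,q=o1+s*d1,o2+t*d2;return (p+q)/2,np.linalg.norm(p-q)
E
python3 - <<'E'
from h import *
np.set_printoptions(precision=4,suppress=True)
a=plane("top",280.5,199.5,.249);b=plane("top",349,220.25,.249)
yaw=np.arctan2(-(a-b)[0],(a-b)[1]);o=(a+b)/2;print(a,b,np.linalg.norm(a-b),"yaw",yaw,"o",o)
a2=plane("side",*(np.array([637,76])-[480,0])*.325+[240,175],.249);b2=plane("side",*(np.array([691,193])-[480,0])*.325+[240,175],.249);print(a2,b2,np.arctan2(-(a2-b2)[0],(a2-b2)[1]),(a2+b2)/2)
R=np.array([[np.cos(yaw),-np.sin(yaw)],[np.sin(yaw),np.cos(yaw)]])
loc=lambda p:np.r_[R.T@(p[:2]-o[:2]),p[2]]
k,e=tri((275.8,209.9),(279.2,191.2));print("knob",k,e,loc(k))
f=lambda u,v:((u-480)*.325+240,v*.325+175)
for t,s in(((264.8,235.3),f(540,93)),((290,242),f(553,88)),((316.8,251),f(570,222)),((290,242),f(540,93)),((316.8,251),f(571,173)),((264.8,235.3),f(553,88))):
    k,e=tri(t,s);print("ball",k,e,loc(k))
E
```

```text
[ 0.616  -0.0227  0.249 ] [ 0.5613 -0.2152  0.249 ] 0.200100174138859 yaw -0.27707058151839936 o [ 0.5887 -0.1189  0.249 ]
[ 0.6122 -0.0346  0.249 ] [ 0.5558 -0.2224  0.249 ] -0.2918769764250176 [ 0.584  -0.1285  0.249 ]
knob [ 0.5818 -0.0095  0.2831] 0.0018863259027410819 [-0.0365  0.1034  0.2831]
ball [0.5167 0.0192 0.2303] 0.0013645361918178866 [-0.107   0.1131  0.2303]
ball [ 0.4964 -0.049   0.2951] 2.8750767890916507e-05 [-0.1079  0.042   0.2951]
ball [ 0.4701 -0.1309  0.1784] 0.010953404248116392 [-0.1107 -0.0439  0.1784]
ball [ 0.4901 -0.0461  0.29  ] 0.014270291028349612 [-0.1147  0.0431  0.29  ]
ball [ 0.4727 -0.1253  0.2438] 0.0036215039232701477 [-0.1098 -0.0378  0.2438]
ball [0.523  0.0156 0.2364] 0.01635530573847679 [-0.0999  0.1114  0.2364]
```

The nuts come out 200.1 mm apart. The knob is 61 mm from its pivot with x −36.5, and the balls are at x ≈ −108, 80 mm from the hub, all agreeing with the given sizes. That gives origin (0.589,−0.119), yaw −0.277, star ≈ 0.1 and pawl ≈ 0.14. Next I work out the tool moves.

```bash
cat >> h.py <<'E'
from scipy.spatial.transform import Rotation as Ro
np.set_printoptions(precision=4,suppress=True)
yaw=-0.277;O=np.array([.5882,-.1194]);P=np.array([[np.cos(yaw),-np.sin(yaw)],[np.sin(yaw),np.cos(yaw)]])
def w(x,y,z): return np.r_[O+P@[x,y],z]
def rel(*l):
    s=bot.read_state();T=Ro.from_rotvec(s["tcp_rot"]).as_matrix()
    px=P@[1,0];t=T.T@np.r_[px,0];turn=np.arctan2(-t[0],t[1]);turn=(turn+np.pi/2)%np.pi-np.pi/2
    lc=P.T@(s["tool_pos"][:2]-O)
    print("t",s["time"],"local",lc,s["tool_pos"][2],"turn",turn,"q6",s["q"][5],"F",s["wrist_force"],"tool axes in press",(P.T@T[:2,:2]).round(2).tolist(),T[2].round(2))
    for p in l: print(p,"tool delta",T.T@(w(*p)-s["tool_pos"]))
E
python3 -c "
from h import *
rel((-.037,.068,.4))"
```

```text
t 0.1 local [-0.5501  0.6266] 0.23006319271163958 turn 1.4989666958258585 q6 -0.0368938367120098 F [-0.4388  0.7039 -0.0519] tool axes in press [[-1.0, 0.07], [0.07, 1.0]] [ 0. -0. -1.]
(-0.037, 0.068, 0.4) tool delta [-0.5518 -0.5207 -0.1689]
```

The manual's scale: shifts go in shares of 62.5 mm and turns go in shares of pi rad. Converting my numbers, -0.045 m is -0.72, -0.04 m is -0.64, 0.187 rad / 3.1416 = 0.0595.

Request:
jog_arm:
  rows: [0,0,-0.72,0.0595,0,0,-0.72,0.0595,0,0,-0.64,0.0595,0,0,-0.64,0.0595,0,0,0,0.0595]
  finger_gap: 0.0

```text
time: 0.72
tool_pos: [0.2312, 0.6356, 0.4064]
tcp_rot: [-1.888, -2.509, -0.012]
wrist_force: [-0.1, 0.3, -0.8]
width: -0.002
grip_force: 0.0
```

Request:
jog_arm:
  rows: [0,0,0,0.0595,0,0,0,0.0595,0,0,0,0.0595,0,0,0,0.001]

```text
time: 1.23
tool_pos: [0.2306, 0.6342, 0.4006]
tcp_rot: [2.505, 1.895, -0.002]
wrist_force: [-0.1, 0.8, 0.1]
width: 0.004
grip_force: 0.0
```

```bash
python3 -c "
from h import *
rel((-.037,.068,.4))"
```

```text
t 1.225 local [-0.55    0.6271] 0.4005607167969704 turn 0.0018510250306915665 q6 1.4602167541241087 F [-0.1221  0.789   0.1201] tool axes in press [[-0.0, 1.0], [1.0, 0.0]] [-0. -0. -1.]
(-0.037, 0.068, 0.4) tool delta [-0.56    0.512   0.0011]
```

To row units: -0.04 m is -0.64, 0.037 m is 0.592.

Request:
jog_arm:
  rows: [-0.64,0.592,0,0,-0.64,0.592,0,0,-0.64,0.592,0,0,-0.64,0.592,0,0,-0.64,0.592,0,0]

```text
time: 1.85
tool_pos: [0.3544, 0.3897, 0.4011]
tcp_rot: [2.503, 1.899, -0.0]
wrist_force: [0.3, -0.2, 1.2]
width: -0.001
grip_force: 0.0
```

Request:
jog_arm:
  rows: [-0.64,0.592,0,0,-0.64,0.592,0,0,-0.64,0.592,0,0,-0.64,0.592,0,0,-0.64,0.576,0,0]

```text
time: 2.48
tool_pos: [0.4767, 0.147, 0.4012]
tcp_rot: [2.503, 1.898, 0.0]
wrist_force: [0.7, 1.1, 0.1]
width: 0.004
grip_force: 0.0
```

Request:
jog_arm:
  rows: [-0.64,0.576,0,0,-0.64,0.576,0,0,-0.64,0.56,0,0,-0.64,0.56,0,0,0,0,0,0]

```text
time: 3.1
tool_pos: [0.5698, -0.0473, 0.4001]
tcp_rot: [-2.508, -1.892, 0.003]
wrist_force: [-0.3, -0.0, 0.6]
width: -0.001
grip_force: 0.0
```

```bash
python3 -c "
from h import *
rel((-.037,.068,.27))"
```

```text
t 3.1 local [-0.0374  0.0643] 0.40005715985465107 turn -0.0012015476633040478 q6 0.15239014618483432 F [-0.3442 -0.0064  0.6115] tool axes in press [[0.0, 1.0], [1.0, -0.0]] [-0. -0. -1.]
(-0.037, 0.068, 0.27) tool delta [0.0039 0.0006 0.1301]
```

To row units: 0.045 m is 0.72, 0.02 m is 0.32.

Request:
jog_arm:
  rows: [0,0,0.72,0,0,0,0.72,0,0,0,0.32,0,0,0,0.288,0,0,0,0,0]

```text
time: 3.72
tool_pos: [0.5687, -0.0436, 0.2726]
tcp_rot: [-2.505, -1.894, 0.001]
wrist_force: [-0.2, -0.2, 0.1]
width: 0.0
grip_force: 0.0
```

Request:
jog_arm:
  rows: [0.24,0,0,0,0.24,0,0,0,0.24,0,0,0,0.24,0,0,0,0.24,0,0,0]

```text
time: 4.35
tool_pos: [0.5899, 0.0294, 0.2733]
tcp_rot: [2.506, 1.894, 0.0]
wrist_force: [-0.7, 0.0, 1.1]
width: -0.002
grip_force: 0.0
```

Request:
jog_arm:
  rows: [0.24,0,0,0,0.16,0,0,0,0,0,0,0,0,0,0,0]

```text
time: 4.85
tool_pos: [0.5963, 0.0519, 0.2732]
tcp_rot: [2.507, 1.893, -0.001]
wrist_force: [-0.5, -0.4, -0.7]
width: -0.001
grip_force: 0.0
```

```bash
python3 - <<'E'
from h import *
import cv2
rel((-.037,.14,.4))
a=[cv2.resize(bot.read_camera(n)[r],(400,400),interpolation=cv2.INTER_CUBIC) for n,r in(("top",np.s_[170:270,250:350]),("side",np.s_[160:270,230:340]))]
cv2.imwrite("pics/p1.png",np.hstack(a)[:,:,::-1])
E
```

```text
t 4.85 local [-0.039  0.167] 0.27319428943918583 turn -3.548256798158178e-05 q6 0.32252608255960563 F [-0.4551 -0.3838 -0.7175] tool axes in press [[0.0, 1.0], [1.0, -0.0]] [-0. -0. -1.]
(-0.037, 0.14, 0.4) tool delta [-0.027   0.002  -0.1268]
```

View pics/p1.png

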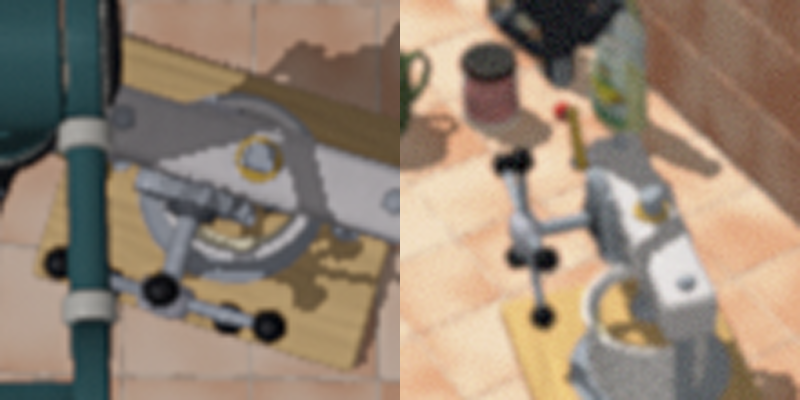

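The side crop shows the brass arm upright and the red knob lying left at crop (563,110), so the pawl is thrown back. Now the star handle: go up, across to y ≈ 0.010, and down beside the top ball.

To row units: -0.055 m is -0.88, -0.01 m is -0.16.

Request:
jog_arm:
  rows: [0,0,-0.88,0,0,0,-0.88,0,-0.8,-0.32,-0.16,0,-0.8,-0.32,0,0,-0.8,-0.32,0,0]

```text
time: 5.58
tool_pos: [0.4966, -0.0772, 0.3938]
tcp_rot: [2.506, 1.893, 0.001]
wrist_force: [0.6, -1.3, 0.1]
width: 0.002
grip_force: 0.0
```

Request:
jog_arm:
  rows: [-0.16,-0.192,0,0,0,0,0.48,0,0,0,0.64,0,0,0,0.48,0,0,0,0,0]

```text
time: 6.2
tool_pos: [0.4816, -0.0813, 0.2904]
tcp_rot: [-2.503, -1.891, 0.006]
wrist_force: [-0.0, 0.3, 0.4]
width: 0.006
grip_force: 0.0
```

```bash
python3 -c "
from h import *
rel((-.110,.01,.284))"
```

```text
t 6.2 local [-0.1129  0.0075] 0.2903791783068147 turn 7.47967376617531e-05 q6 0.05835201707805166 F [-0.0034  0.3498  0.4201] tool axes in press [[-0.0, 1.0], [1.0, 0.0]] [ 0.   -0.01 -1.  ]
(-0.11, 0.01, 0.284) tool delta [0.0025 0.003  0.0064]
```

To row units: 0.012 m is 0.192, 0.01 m is 0.16.

Request:
jog_arm:
  rows: [0.16,0.048,0.128,0,0.192,0,0.016,0,0.192,0,0.016,0,0.16,0,0.08,0,0.16,0,0.096,0]

```text
time: 6.82
tool_pos: [0.5023, -0.0308, 0.2741]
tcp_rot: [2.504, 1.892, 0.002]
wrist_force: [-1.5, -4.8, 3.3]
width: 0.001
grip_force: 2.3
```

Request:
jog_arm:
  rows: [0.144,0,0.096,0,0.128,0,0.08,0,0.064,0,0.064,0,0.048,0,0.064,0,0,0,0,0]

```text
time: 7.45
tool_pos: [0.5081, -0.0084, 0.2524]
tcp_rot: [2.505, 1.893, -0.001]
wrist_force: [1.8, -6.8, -1.2]
width: 0.002
grip_force: 2.7
```

```bash
python3 - <<'E'
from h import *
import cv2
rel((-.11,.086,.25))
a=[cv2.resize(bot.read_camera(n)[r],(400,400),interpolation=cv2.INTER_CUBIC) for n,r in(("top",np.s_[170:270,250:350]),("side",np.s_[160:270,230:340]))]
cv2.imwrite("pics/p2.png",np.hstack(a)[:,:,::-1])
E
```

```text
t 7.45 local [-0.1074  0.0849] 0.25240846454819205 turn 0.00016569858960480133 q6 0.21314489035583975 F [ 1.8361 -6.7883 -1.1836] tool axes in press [[-0.0, 1.0], [1.0, 0.0]] [-0.  0. -1.]
(-0.11, 0.086, 0.25) tool delta [ 0.0011 -0.0026  0.0024]
```

View pics/p2.png

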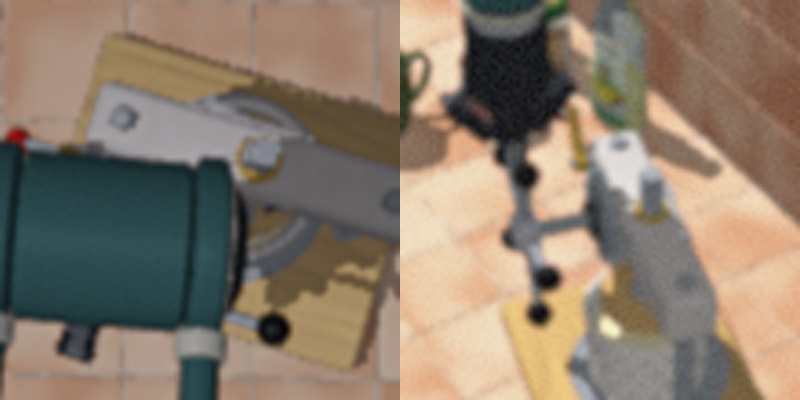

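The ram stands higher and a ball is now near the top. Lifting out and moving over to the next ball.

To row units: -0.05 m is -0.8, -0.03 m is -0.48.

Request:
jog_arm:
  rows: [0,0,-0.64,0,0,0,-0.8,0,-0.48,0,-0.48,0,-0.64,-0.048,0,0,-0.8,0,0,0]

```text
time: 8.18
tool_pos: [0.4723, -0.1215, 0.3731]
tcp_rot: [-2.504, -1.896, -0.004]
wrist_force: [0.8, -0.0, 0.2]
width: -0.003
grip_force: 0.0
```

Request:
jog_arm:
  rows: [-0.8,0,0,0,-0.8,0,0,0,0,0,0,0]

```text
time: 8.55
tool_pos: [0.4441, -0.2201, 0.372]
tcp_rot: [-2.509, -1.887, -0.001]
wrist_force: [1.1, -0.7, -0.2]
width: -0.001
grip_force: 0.0
```

```bash
python3 - <<'E'
from h import *
import cv2
rel((-.11,-.022,.3))
f=[bot.read_camera(n) for n in("top","side")]
a=[cv2.resize(i[r],(400,400),interpolation=cv2.INTER_CUBIC) for i,r in zip(f,(np.s_[170:270,250:350],np.s_[160:270,230:340]))]
cv2.imwrite("pics/p3.png",np.hstack(a)[:,:,::-1])
for i,r in zip(f,(np.s_[170:270,250:350],np.s_[160:270,230:340])):
    k,_,st,c=cv2.connectedComponentsWithStats((i[r].max(2)<45).astype(np.uint8))
    print([(c[j]+[r[1].start,r[0].start]).round(1).tolist()+[int(st[j,4])] for j in range(1,k) if 10<st[j,4]])
E
```

```text
t 8.55 local [-0.1111 -0.1362] 0.3720471598439172 turn -0.004368503074034358 q6 -0.2300185612199638 F [ 1.093  -0.7324 -0.1658] tool axes in press [[0.0, 1.0], [1.0, -0.0]] [ 0. -0. -1.]
(-0.11, -0.022, 0.3) tool delta [0.1141 0.0007 0.0722]
[[267.6, 236.7, 52], [297.2, 245.1, 59], [317.9, 251.9, 39]]
[[276.8, 195.5, 779], [270.0, 236.3, 18], [267.8, 245.8, 11]]
```

View pics/p3.png

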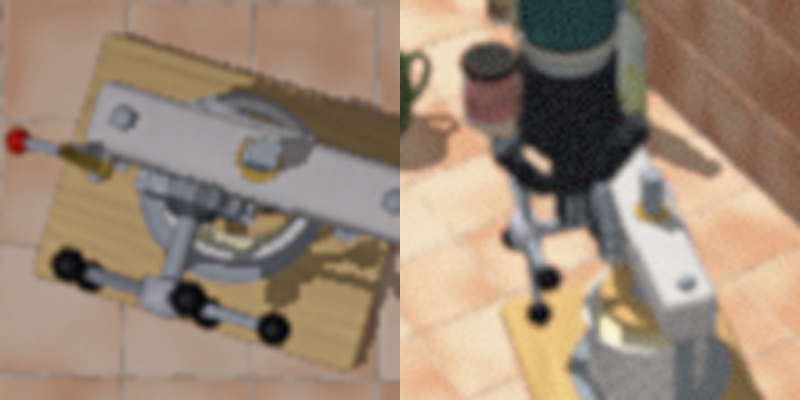

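The top view shows the red knob still thrown left at crop (15,140) and the next ball at pixel (297.2,245.1).

```bash
python3 -c "
from h import *
for u,v,z in((297.2,245.1,.292),(267.6,236.7,.255),(317.9,251.9,.22)): p=plane('top',u,v,z);l=P.T@(p[:2]-O);print(l,np.arcsin(min(1,max(-1,(l[1]-.034)/.08))))"
```

```text
[-0.1098  0.0218] -0.15296754444849467
[-0.1098  0.1045] 1.079457096712619
[-0.1083 -0.0437] -1.332985397931573
```

To row units: 0.05 m is 0.8, 0.04 m is 0.64.

Request:
jog_arm:
  rows: [0.8,0,0,0,0.8,0,0,0,0.352,0,0.16,0,0,0,0.64,0,0,0,0.608,0]

```text
time: 9.28
tool_pos: [0.4786, -0.0983, 0.2844]
tcp_rot: [-2.503, -1.898, -0.003]
wrist_force: [0.1, -0.7, -0.9]
width: 0.002
grip_force: 0.0
```

Request:
jog_arm:
  rows: [0,0,0,0,0.192,0,0,0,0.192,0,0,0,0.192,0,0.016,0,0.192,0,0.048,0]

```text
time: 9.9
tool_pos: [0.4932, -0.0557, 0.2855]
tcp_rot: [2.502, 1.89, 0.004]
wrist_force: [-1.8, -4.7, 4.2]
width: 0.004
grip_force: 2.6
```

Request:
jog_arm:
  rows: [0.16,0,0.064,0,0.16,0,0.08,0,0.128,0,0.08,0,0.128,0,0.08,0,0.08,0,0.048,0]

```text
time: 10.52
tool_pos: [0.5019, -0.0193, 0.2605]
tcp_rot: [2.501, 1.891, -0.01]
wrist_force: [-11.3, -24.4, 20.9]
width: -0.002
grip_force: 14.0
```

Request:
jog_arm:
  rows: [0,0,0,0,0,0,0,0]

```text
time: 10.78
tool_pos: [0.5018, -0.0195, 0.2607]
tcp_rot: [2.502, 1.89, -0.009]
wrist_force: [-5.7, -16.9, 11.8]
width: 0.001
grip_force: 9.0
```

```bash
python3 -c "
from h import *
rel((-.11,.078,.26))"
```

```text
t 10.775 local [-0.1105  0.0725] 0.2607143765543447 turn -0.00012815819801414996 q6 0.1967338893860052 F [ -5.7014 -16.9183  11.7677] tool axes in press [[0.0, 1.0], [1.0, -0.0]] [-0.01  0.   -1.  ]
(-0.11, 0.078, 0.26) tool delta [0.0055 0.0005 0.0007]
```

Contact force has risen to about 20–30 N, so it's at the stop. Backing off in −y, then up and away to check.

To row units: -0.05 m is -0.8, -0.02 m is -0.32.

Request:
jog_arm:
  rows: [-0.128,0,-0.064,0,-0.064,0,-0.8,0,0,0,-0.8,0,-0.8,0,-0.32,0,-0.8,0,0,0]

```text
time: 11.4
tool_pos: [0.4726, -0.1228, 0.3849]
tcp_rot: [2.504, 1.897, 0.006]
wrist_force: [1.3, -0.2, 0.3]
width: -0.003
grip_force: 0.0
```

Request:
jog_arm:
  rows: [-0.96,0,0,0,-0.96,0,0,0,0,0,0,0,0,0,0,0]

```text
time: 11.9
tool_pos: [0.4389, -0.2378, 0.3821]
tcp_rot: [-2.505, -1.891, -0.002]
wrist_force: [0.0, 0.4, 0.0]
width: 0.002
grip_force: 0.0
```

```bash
python3 - <<'E'
from h import *
import cv2
rel()
f=[bot.read_camera(n) for n in("top","side")]
a=[cv2.resize(i[r],(400,400),interpolation=cv2.INTER_CUBIC) for i,r in zip(f,(np.s_[170:270,250:350],np.s_[160:270,230:340]))]
cv2.imwrite("pics/p4.png",np.hstack(a)[:,:,::-1])
r=np.s_[170:270,250:350];k,_,st,c=cv2.connectedComponentsWithStats((f[0][r].max(2)<45).astype(np.uint8))
for j in range(1,k):
    if st[j,4]>10:
        u,v=c[j]+[250,170];print(u,v,[(z,P.T@(plane("top",u,v,z)[:2]-O)) for z in(.268,.295,.254)])
print("expect y at q 2.1:",[.034+.08*np.sin(2.1-1.2566*k) for k in range(5)])
E
```

```text
t 11.9 local [-0.1112 -0.1547] 0.38210367264083905 turn -0.0005944821284480373 q6 -0.2705102092216678 F [0.0257 0.397  0.0145] tool axes in press [[0.0, 1.0], [1.0, -0.0]] [ 0. -0. -1.]
269.76666666666665 237.05 [(0.268, array([-0.1095,  0.0983])), (0.295, array([-0.1106,  0.0978])), (0.254, array([-0.109 ,  0.0986]))]
303.5 246.5 [(0.268, array([-0.1075,  0.0031])), (0.295, array([-0.1086,  0.0049])), (0.254, array([-0.1069,  0.0021]))]
317.34285714285716 251.94285714285712 [(0.268, array([-0.1107, -0.0372])), (0.295, array([-0.1117, -0.0343])), (0.254, array([-0.1102, -0.0387]))]
expect y at q 2.1: [np.float64(0.1030567493319099), np.float64(0.0937526548138647), np.float64(0.0018766345015425526), np.float64(-0.045608251049256074), np.float64(0.016917148612010612)]
```

View pics/p4.png

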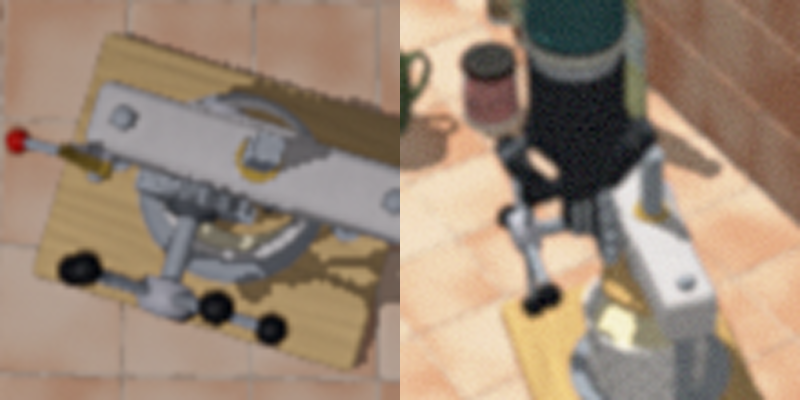

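The third ball is at y ≈ 4 mm, against 2 mm expected at 2.1 rad, so the star is at its stop. The knob is still thrown left at crop (15,140), the mould hasn't moved, and the arm is clear.

```bash
python3 -c "
from h import *
p=plane('top',253.9,205,.239);print(P.T@(p[:2]-O)); print(bot.finish_job())"
```

```text
[-0.0351  0.1679]
the job is handed in; nothing more can be done
None
```

The press is open and the job is handed in, with no verdict returned: by the camera the pawl lies thrown back at its stop (about 1.5 rad), the star handle is at its upper stop (about 2.1 rad), the mould shows no movement, and the arm was clear.

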